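# Free the ratchet and fold the scooter backrest down

### The job

Press the red tab of the ratchet pawl right down so that the pawl lifts free of the teeth, and only then push the raised backrest all the way down until it lies flat on its rest. Use the fingertips only, do not lift the backrest, leave the pawl free, and leave the thread cone, the jar and the hammer where they are.

Things in the scene. Friction and masses are not known exactly. Their poses are not given: they have to be found in the camera images.
- fixture: Blue steel fixture bolted to the bench, base plate 345 x 215 x 12 mm (x from -208 to +138 mm, y from -121 to +95 mm). Origin on the bench straight below the middle of the hinge; z up, y along the hinge axis, x from the hinge towards the red tab. The backrest leans and folds down towards -x.
- hinge_mid (a point): Point on the horizontal hinge axis of the backrest, half-way along it, 85 mm above the bench; axes as fixture.
- backrest (a joint): Angle of the backrest about its hinge, rad: 0 to 0.1 at the start (at 0 it leans up 0.80 rad above level), 0.80 lying level on the rubber rest. The hinge is stiff (0.9 N m friction): the backrest stays wherever it is left. While the pawl is engaged a steel tooth stops it at about 0.13; below -0.06 counts as lifted.
- backrest_face (a point): Point on the upper face of the backrest, mid-width, 180 mm from the hinge axis and 26 mm from the free edge; turns with it. Backrest: black plastic shell, 146 mm wide (along the hinge), 135 mm long (71 to 206 mm from the hinge axis), 22 mm thick, red panel on its upper face. Lying flat, that face is 24 mm above the hinge axis (109 mm above the bench).
- pawl (a joint): Angle of the red pawl rocker, in rad: 0 engaged in the teeth, clear of them from 0.12, 0.35 with the tab fully down (stop). A friction pivot: about 2 to 3 N pressed straight down on the tab moves it, and it stays where it is left.
- pawl_tab (a point): Middle of the top face of the pawl's red square tab, 34 x 34 mm, 7 mm thick, 159 mm above the bench when engaged; sinks about 21 mm when fully down. In the fixture's frame at x = +145, y = -98 mm; the pawl's pivot is 60 mm nearer the hinge. From the pivot the pawl runs on over the toothed disc (136 mm across, on the hinge axis at y = -98 mm).
- cone_mid (a point): Yellow cone of thread, bystander: up to 64 mm wide near its foot, 100 mm tall, standing on the bench beyond the tab. Point half-way up.
- jar_mid (a point): Glass tack jar with yellow cap, bystander: 60 mm across, 85 mm tall, standing beyond the free end of the backrest, clear of where it comes down. Point half-way up.
- tack_hammer: Hammer, bystander: 250 mm long, lying on the bench beside the ratchet side of the fixture, its length along its x axis. Origin at the middle of its underside.

How it is judged:
By the outcome, as a careful person would: the job done as asked, in the order asked, and still so for the second after the job is handed in, with the robot touching nothing.
It also fails if it takes over 48 s, if anything falls off the work surface, if the arm or the gripper's body presses on something with over 40 N, if the wrist force passes 120 N, or if a joint passes its speed limit or range.

### The arm

A 6-joint arm with a two-finger parallel gripper is mounted at the origin on the work surface. World frame = base frame: x ahead of the robot, y to its left, z up, the work surface at z = 0. Lengths are in m, angles in rad, forces in N, time in s.
With the tool pointing down it reaches from about 0.3 to 0.875 m from the base axis. Payload 6.4 kg.
Tool frame: the origin (TCP) lies between the finger pads; the fingertips stand 19 mm ahead of it and the grasp point (between the pads) is the TCP (ctrl.tips_ahead is the z of the fingertips in the tool frame, in m); z points along the fingers, y is the line along which they close (so a half turn about z gives the same grasp; the last joint's range is limited). The gripper opens to 85 mm and grips with 20 to 120 N. Pads are 22 mm wide; open, the fingers measure 114 mm over their backs; the gripper's body (76 mm by 85 mm) begins 54 mm behind the grasp point. The pads swing forward as they close: fully open they stand 13 mm farther back than shut.
Start: joints at [1.003, 0.181, 1.607, -0, 1.354, -0.206], TCP at [0.204, 0.538, 0.25] pointing down, gripper open.
Joint ranges: [-2.99, 2.99], [-0.89, 2.07], [0.3, 2.58], [-1.14, 4.28], [0, 2.63], [-3.12, 3.12]. Speed limits (rad/s): [2.57, 2.57, 3.01, 3.14, 3.14, 3.14].

### API

Orientations are given as a unit quaternion [w, x, y, z].
In Python, from bench import readout, vision, ctrl gives the robot as it stands.
- The arm moves only by the tool play_rows, never from a script. Its arguments are lists of equal length, an entry for each row: "xyz": the shift along the tool's x, y, z in mm, a list of three; "rot": the turn, a rotation vector about the tool's x, y, z in rad, a list of three; "grip": the opening, from 0 (shut) to 1 (fully open). In form: {"xyz": [[x, y, z], ...], "rot": [[rx, ry, rz], ...], "grip": [grip, ...]}. A call has exactly 10 rows; each row is the pose to reach, as a shift and turn from the pose commanded when the call began, along the tool's axes at that moment; what a row does not reach only later rows make up. A row lasts 1/8 s, in which the tool goes at most 62.5 mm and 10.7 degrees, less where a joint would pass 70% of its speed; a pose out of reach is approached as far as the arm can. A call with a gripper value outside its range is refused whole. The fingers move at their own pace and stop on an object; the grip force is fixed at half the most. Time passes only in rows, so rows that repeat a pose let the fingers close, or fill a call up. It gives the time, the measured TCP pose, the force, the opening and the grip force at its end, in the units of the state.
- readout.get_obs(): the state, without advancing time (a new reading comes with each control period).
- vision.camera(name): name is "scene" or "top"; returns a dict with "color" (400x640x3 uint8, red, green, blue), "depth" (400x640 float32, m along the optical axis (not along the pixel's ray), 0 where there is no reading), "camera_matrix" (3x3 intrinsics, pixels), "extrinsics" (4x4, takes a point from camera to world coordinates). Camera axes: x right, y down, z forward; pixel columns grow to the right and rows downward; lengths in m; the calibration is good to about 2 mm. A picture is of the moment at which its call begins.
- ctrl.hand_in(): hands the job in; it is judged then, once.
The state is a dict: "time_s": time; "q": joint angles; "dq": joint speeds; "joint_efforts": joint torques, N m; "eef_pos": TCP position; "eef_rot": TCP orientation; "wrist_force": force on the tool from outside, world axes, zero at the start; "torque": the same for the moment, N m; "opening": opening from 0.0 (shut) to 1.0 (fully open); "grasp_force": force on a finger pad.
Only numpy, scipy, OpenCV 4.12 (cv2) and the standard library are available. Lean on these libraries where they do the work, as an engineer would, in place of code of your own. Each camera call takes 0.05 s, during which the arm holds its last target. There are 200 camera calls.

## Working session

There is one attempt and no reset: what is moved stays moved. The work goes in short steps, Python scripts to look and compute and a tool call to move; the robot and the scene stay as the last step left them, time stands still between calls to the robot, and variables do not carry over. Pictures are saved under pics/ and viewed, at most 10 in all, crops included, and the job is handed in when it is done.

Besides the shell and the picture viewer there is one more tool, called after "Emit:" as name(argument=value, ...) on one line, values as JSON. play_rows: Moves the arm, as the interface text tells. Its arguments: {"type":"object","properties":{"xyz":{"type":"array","items":{"type":"array","items":{"type":"number"}}},"rot":{"type":"array","items":{"type":"array","items":{"type":"number"}}},"grip":{"type":"array","items":{"type":"number"}}},"required":["xyz","rot","grip"]}

```bash
mkdir -p pics; python3 - <<'E'
from bench import readout, vision, ctrl
import cv2, numpy as np
for n in("scene","top"):
    c=vision.camera(n); cv2.imwrite(f"pics/{n}0.png",c["color"][:,:,::-1]); np.savez(f"{n}0.npz",**c)
    print(n,c["camera_matrix"].round(1).tolist(),c["extrinsics"].round(3).tolist())
o=readout.get_obs(); print(o,ctrl.tips_ahead)
E
```

```text
scene [[458.1, 0.0, 314.4], [0.0, 458.1, 207.7], [0.0, 0.0, 1.0]] [[0.822, 0.375, -0.429, 1.043], [0.569, -0.548, 0.613, -0.645], [-0.005, -0.748, -0.664, 0.843], [0.0, 0.0, 0.0, 1.0]]
top [[417.1, 0.0, 323.0], [0.0, 417.1, 199.2], [0.0, 0.0, 1.0]] [[0.029, -0.992, 0.123, 0.453], [-1.0, -0.028, 0.009, -0.009], [-0.005, -0.123, -0.992, 1.285], [0.0, 0.0, 0.0, 1.0]]
{'time_s': 0.1, 'q': array([ 1.00270562e+00,  1.81468868e-01,  1.60791660e+00,  1.52145641e-05,
        1.35383536e+00, -2.06325608e-01]), 'dq': array([ 6.42902444e-05, -3.34799386e-03, -1.05461576e-03,  1.63900605e-03,
        1.91326398e-03, -1.42739566e-03]), 'joint_efforts': array([ 4.98045047e-04, -4.45883524e+01, -3.52235305e+01, -2.91102651e-04,
        4.23136895e-03,  3.04024445e-05]), 'eef_pos': array([0.20323621, 0.53737101, 0.24946889]), 'eef_rot': array([-3.14280836e-04,  1.79899350e-01,  9.83684686e-01, -7.51012944e-04]), 'wrist_force': array([ 0.9574925 , -0.22619859, -0.41147111]), 'torque': array([-0.04823839,  0.03623122, -0.00695658]), 'grasp_force': 0.0, 'opening': 0.9992558883967545} 0.019
```

View pics/scene0.png

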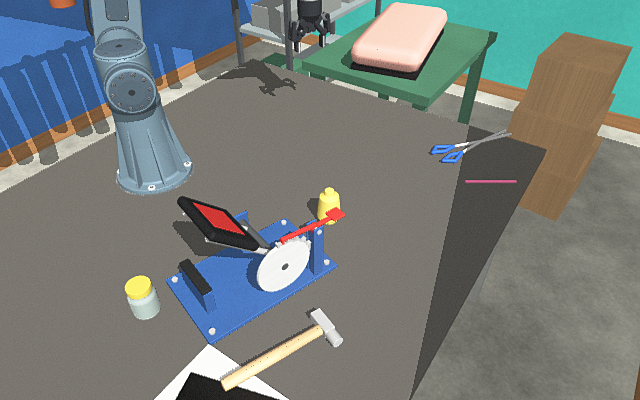

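View pics/top0.png

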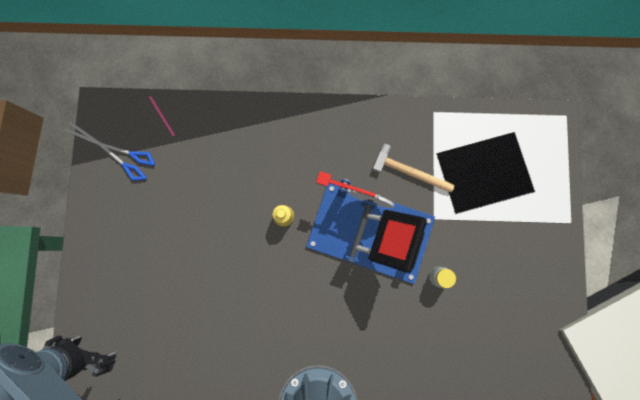

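The scene view shows the fixture with its backrest raised at (220,222), the red tab at (335,214), the cone at (329,205) right behind it, and the jar at (142,297). In the top view the tab is at (323,178), the cone at (283,215), the panel at (397,240) and the jar at (443,278).

```bash
cat > h.py <<'E'
import numpy as np, cv2
def cloud(c):
    K=c["camera_matrix"];d=c["depth"];v,u=np.mgrid[:400,:640]
    p=np.stack([(u-K[0,2])/K[0,0]*d,(v-K[1,2])/K[1,1]*d,d],-1)
    E=c["extrinsics"]; return p@E[:3,:3].T+E[:3,3]
E
python3 - <<'E'
from h import *
for n in("top","scene"):
    c=np.load(n+"0.npz");P=cloud(c);hsv=cv2.cvtColor(c["color"],cv2.COLOR_RGB2HSV).astype(int)
    H,S,V=hsv[...,0],hsv[...,1],hsv[...,2]; ok=c["depth"]>0
    red=((H<6)|(H>174))&(S>180)&(V>120)&ok
    k,l,st,ce=cv2.connectedComponentsWithStats(red.astype(np.uint8))
    for i in range(1,k):
        if st[i,4]>25 and P[l==i][:,0].mean()<1 : print(n,"red",st[i],np.median(P[l==i],0).round(4),P[l==i].min(0).round(3),P[l==i].max(0).round(3))
    m=(H>100)&(H<125)&(S>120)&ok&(abs(P[...,2]-.012)<.006)&(P[...,0]>.2)&(P[...,0]<.8)&(abs(P[...,1])<.35)
    r=cv2.minAreaRect((P[m][:,:2]*1000).astype(np.float32)); print(n,"plate",m.sum(),r,cv2.boxPoints(r).round(0).tolist())
    y=(H>22)&(H<34)&(S>150)&ok&(P[...,2]>.01)&(P[...,0]>.2)&(P[...,0]<.9)&(abs(P[...,1])<.4)
    k,l,st,ce=cv2.connectedComponentsWithStats(y.astype(np.uint8))
    for i in range(1,k):
        if st[i,4]>25: print(n,"yel",st[i],np.median(P[l==i],0).round(4),P[l==i].min(0).round(3),P[l==i].max(0).round(3))
c=np.load("top0.npz");cv2.imwrite("pics/tc.png",cv2.resize(c["color"][130:310,255:475,::-1],None,fx=3.6,fy=3.3,interpolation=cv2.INTER_CUBIC)[:600,:800])
E
```

```text
top red [317 172  57  24 194] [ 0.6417 -0.0084  0.1596] [ 0.606 -0.134  0.152] [0.667 0.019 0.173]
top red [379 221  36  39 950] [ 0.4889 -0.1915  0.2051] [ 0.439 -0.231  0.17 ] [ 0.537 -0.151  0.236]
top plate 3963 ((515.9264526367188, -145.0727081298828), (342.07427978515625, 214.10789489746094), 72.96602630615234) [[363.0, -277.0], [568.0, -340.0], [668.0, -13.0], [464.0, 50.0]]
scene red [194 203  51  32 531] [ 0.4892 -0.1963  0.2074] [ 0.438 -0.234  0.174] [ 0.538 -0.153  0.236]
scene red [325 208  12  15  49] [ 0.6416 -0.0119  0.1564] [ 0.631 -0.032  0.15 ] [0.659 0.014 0.159]
scene red [280 218  47  26 154] [ 0.624  -0.0872  0.1605] [ 0.602 -0.143  0.149] [ 0.642 -0.023  0.17 ]
scene plate 6472 ((515.4268188476562, -147.9798126220703), (344.9651794433594, 217.20083618164062), 73.02814483642578) [[361.0, -281.0], [569.0, -345.0], [670.0, -15.0], [462.0, 49.0]]
scene yel [126 281  26  18  87] [ 0.407  -0.36    0.0766] [ 0.38  -0.383  0.069] [ 0.414 -0.334  0.085]
```

View pics/tc.png

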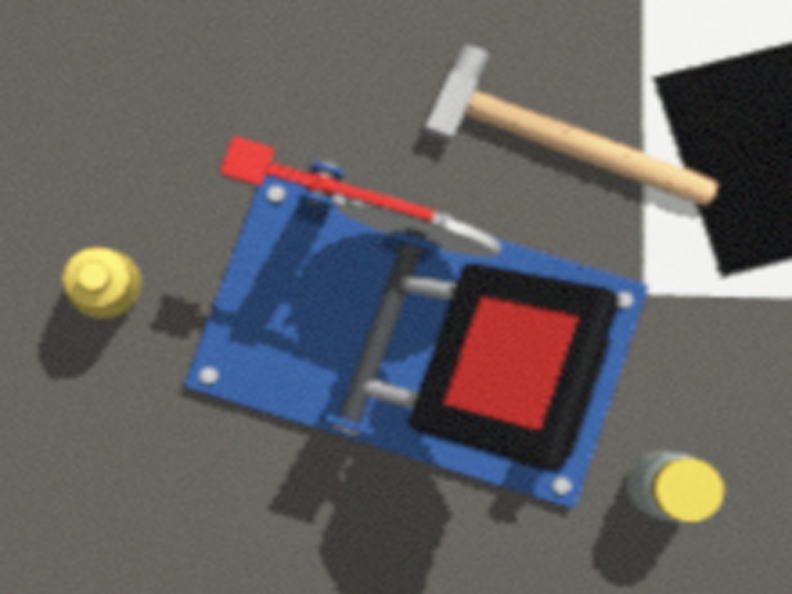

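The fixture's x axis points along about (0.292, 0.956) in world, with its origin at about (0.5135, -0.109). That puts the tab at about (0.650, 0.001), which agrees with the enlarged view: tab at crop (247,160), cone about 130 mm clear of it. The tool's y axis already lies along fixture x. I'll shut the gripper and go over the tab.

Emit:
play_rows(xyz=[[-50,-28,0],[-100,-57,0],[-150,-85,0],[-200,-113,0],[-250,-141,0],[-300,-170,0],[-350,-198,0],[-400,-226,0],[-450,-254,0],[-500,-282,0]], rot=[[0,0,0],[0,0,0],[0,0,0],[0,0,0],[0,0,0],[0,0,0],[0,0,0],[0,0,0],[0,0,0],[0,0,0]], grip=[0,0,0,0,0,0,0,0,0,0])

```text
time_s: 1.35
eef_pos: [0.5721, 0.0954, 0.2499]
eef_rot: [-0.0, 0.18, 0.984, 0.0]
wrist_force: [-0.4, 0.6, -0.1]
opening: -0.0
grasp_force: 0.0
```

Emit:
play_rows(xyz=[[-40,-23,0],[-75,-42,0],[-95,-54,5],[-108,-61,12],[-108,-61,20],[-108,-61,28],[-108,-61,32],[-108,-61,32],[-108,-61,32],[-108,-61,32]], rot=[[0,0,0],[0,0,0],[0,0,0],[0,0,0],[0,0,0],[0,0,0],[0,0,0],[0,0,0],[0,0,0],[0,0,0]], grip=[0,0,0,0,0,0,0,0,0,0])

```text
time_s: 2.6
eef_pos: [0.6509, 0.0019, 0.2188]
eef_rot: [0.0, 0.18, 0.984, -0.0]
wrist_force: [0.1, 1.0, 0.8]
opening: -0.003
grasp_force: 0.0
```

```bash
python3 - <<'E'
from bench import readout, vision
import cv2,numpy as np
o=readout.get_obs();print(o["eef_pos"],o["eef_rot"],o["wrist_force"],o["opening"])
a=vision.camera("top")["color"][130:310,255:430,::-1];b=vision.camera("scene")["color"][100:280,200:380,::-1]
cv2.imwrite("pics/a.png",np.hstack([cv2.resize(x,(400,400)) for x in(a,b)]))
E
```

```text
[0.65093784 0.0018682  0.21880792] [ 4.08865847e-04  1.79837287e-01  9.83696286e-01 -6.83899617e-06] [0.08567073 0.96286805 0.83636616] -0.003005371880214374
```

View pics/a.png

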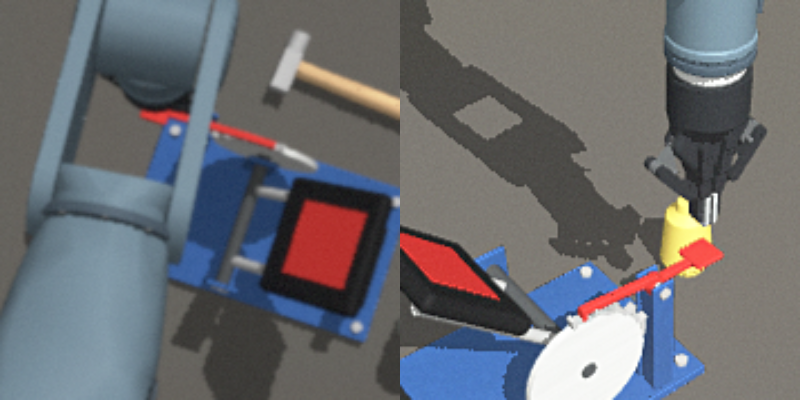

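The shut fingertips at (705,222) stand about 40 mm above the tab at (702,253), well clear of the cone. Pressing down now.

Emit:
play_rows(xyz=[[0,0,15],[0,0,28],[0,0,36],[0,0,40],[0,0,44],[0,0,48],[0,0,52],[0,0,55],[0,0,58],[0,0,58]], rot=[[0,0,0],[0,0,0],[0,0,0],[0,0,0],[0,0,0],[0,0,0],[0,0,0],[0,0,0],[0,0,0],[0,0,0]], grip=[0,0,0,0,0,0,0,0,0,0])

```text
time_s: 3.95
eef_pos: [0.6508, 0.0016, 0.16]
eef_rot: [0.0, 0.18, 0.984, -0.0]
wrist_force: [0.4, 0.6, 0.7]
opening: -0.005
grasp_force: 0.2
```

Emit:
play_rows(xyz=[[0,0,1],[0,0,2],[0,0,2.5],[0,0,3],[0,0,3.5],[0,0,4],[0,0,4],[0,0,4],[0,0,4],[0,0,4]], rot=[[0,0,0],[0,0,0],[0,0,0],[0,0,0],[0,0,0],[0,0,0],[0,0,0],[0,0,0],[0,0,0],[0,0,0]], grip=[0,0,0,0,0,0,0,0,0,0])

```text
time_s: 5.2
eef_pos: [0.6511, 0.0014, 0.1585]
eef_rot: [0.001, 0.18, 0.984, -0.0]
wrist_force: [-6.0, 0.3, 12.4]
opening: 0.003
grasp_force: 5.6
```

The force rises to 12 N at z = 0.1585, so the tab is at its stop. Lifting off straight up to look.

Emit:
play_rows(xyz=[[0,0,-10],[0,0,-30],[0,0,-60],[0,0,-95],[0,0,-125],[0,0,-145],[0,0,-155],[0,0,-160],[0,0,-160],[0,0,-160]], rot=[[0,0,0],[0,0,0],[0,0,0],[0,0,0],[0,0,0],[0,0,0],[0,0,0],[0,0,0],[0,0,0],[0,0,0]], grip=[0,0,0,0,0,0,0,0,0,0])

```text
time_s: 6.45
eef_pos: [0.6503, 0.0019, 0.315]
eef_rot: [-0.001, 0.18, 0.984, 0.0]
wrist_force: [-0.3, 0.0, -0.2]
opening: 0.004
grasp_force: 0.0
```

```bash
cat >> h.py <<'E'
ex=np.array([.2922,.9564,0]);ey=np.array([-.9564,.2922,0]);O=np.array([.5135,-.1092,0])
def look(c):
    P=cloud(c);h=cv2.cvtColor(c["color"],cv2.COLOR_RGB2HSV).astype(int)
    F=np.stack([(P-O)@ex,(P-O)@ey,P[...,2]],-1)*1000
    red=((h[...,0]<6)|(h[...,0]>174))&(h[...,1]>180)&(h[...,2]>110)&(c["depth"]>0)
    t=red&(abs(F[...,0]-142)<14)&(abs(F[...,1]+98)<14); p=red&(F[...,0]<-20)&(F[...,0]>-230)&(abs(F[...,1])<80)
    q=F[p]; s=np.polyfit(q[:,0],q[:,2],1)
    print("tab",t.sum(),np.median(F[t],0) if t.any() else '',"panel",p.sum(),np.median(q,0),"a",np.arctan(-s[0]))
E
python3 - <<'E'
from h import *
from bench import vision,readout
look(np.load("scene0.npz"))
for n in("scene","top"):
    c=vision.camera(n);look(c)
    if n=="scene":cv2.imwrite("pics/b.png",cv2.resize(c["color"][150:300,180:380,::-1],(800,600)))
print(readout.get_obs()["eef_pos"])
# arc targets for tool tip, world -> tool deltas
tx=np.array([-.935,.354,0]);ty=np.array([.354,.935,0])
E
```

```text
tab 48 [144.71991378 -96.07715665 157.17622424] panel 531 [-90.26229811  -2.93766117 207.44610405] a 0.7749408333146746
tab 56 [143.14143484 -97.26027122 137.38879409] panel 531 [-90.42145228  -1.1523579  207.28910507] a 0.7758151163742236
tab 91 [143.14340553 -98.103252   139.34255169] panel 954 [-8.61516363e+01 -3.15166170e-02  2.05494467e+02] a 0.7803711661084797
[0.65044082 0.00185384 0.3152831 ]
```

View pics/b.png

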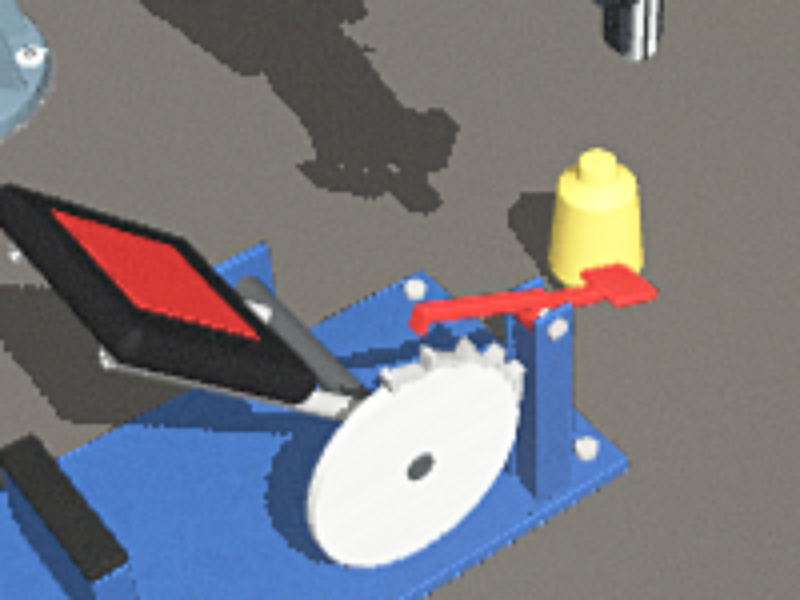

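The pawl is fully down: its tab sank 20 mm and its nose at (425,315) is clear of the teeth. The backrest hasn't moved (a = 0.777). Next I'll work out the arc.

```bash
python3 - <<'E'
from h import *
tx=np.array([-.935,.354,0]);ty=np.array([.354,.935,0])
def T(a,off,r=170):
    X=-r*np.cos(a)+(24+off)*np.sin(a);Z=85+r*np.sin(a)+(24+off)*np.cos(a)
    return O+ex*X/1000+np.array([0,0,Z/1000+.019])
def d(p,q): v=(p-q)*1000; return [round(float(v@tx)),round(float(v@ty)),round(float(-v[2]),1)]
cur=np.array([.6504,.0019,.3153]); h=T(.777,40); print("hover",h,d(h,cur))
A=np.linspace(.777,-.0,29)
for i in (0,10,20): pass
p0=h
for a in A: print(round(a,3),d(T(a,8*np.sin(a)),h))
E
```

```text
hover [ 0.49119338 -0.18221181  0.26882769] [84, -229, 46.5]
0.777 [-2, -24, 24.5]
0.749 [-2, -28, 27.5]
0.722 [-2, -32, 30.6]
0.694 [-2, -36, 33.7]
0.666 [-3, -39, 37.0]
0.638 [-3, -43, 40.4]
0.61 [-3, -46, 43.9]
0.583 [-3, -50, 47.6]
0.555 [-3, -53, 51.3]
0.527 [-4, -56, 55.1]
0.5 [-4, -59, 59.0]
0.472 [-4, -62, 63.0]
0.444 [-4, -65, 67.0]
0.416 [-4, -68, 71.2]
0.388 [-5, -71, 75.4]
0.361 [-5, -73, 79.7]
0.333 [-5, -75, 84.1]
0.305 [-5, -78, 88.6]
0.278 [-5, -80, 93.1]
0.25 [-5, -82, 97.6]
0.222 [-5, -84, 102.3]
0.194 [-6, -85, 106.9]
0.166 [-6, -87, 111.7]
0.139 [-6, -88, 116.5]
0.111 [-6, -90, 121.3]
0.083 [-6, -91, 126.1]
0.055 [-6, -92, 131.0]
0.028 [-6, -93, 135.9]
-0.0 [-6, -93, 140.8]
```

Emit:
play_rows(xyz=[[10,-26,0],[20,-54,0],[32,-86,2],[44,-120,8],[56,-152,16],[67,-182,26],[76,-206,36],[81,-221,43],[84,-229,46],[84,-229,46]], rot=[[0,0,0],[0,0,0],[0,0,0],[0,0,0],[0,0,0],[0,0,0],[0,0,0],[0,0,0],[0,0,0],[0,0,0]], grip=[0,0,0,0,0,0,0,0,0,0])

```text
time_s: 7.8
eef_pos: [0.4911, -0.1827, 0.2702]
eef_rot: [-0.0, 0.18, 0.984, 0.0]
wrist_force: [0.6, -0.2, 0.0]
opening: -0.003
grasp_force: 0.0
```

Emit:
play_rows(xyz=[[-1,-8,8],[-1,-16,16],[-2,-21,21],[-2,-24,24],[-2,-28,27.5],[-2,-32,30.5],[-2,-36,34],[-3,-39,37],[-3,-43,40.5],[-3,-46,44]], rot=[[0,0,0],[0,0,0],[0,0,0],[0,0,0],[0,0,0],[0,0,0],[0,0,0],[0,0,0],[0,0,0],[0,0,0]], grip=[0,0,0,0,0,0,0,0,0,0])

```text
time_s: 9.05
eef_pos: [0.4776, -0.2271, 0.2261]
eef_rot: [0.0, 0.18, 0.984, -0.0]
wrist_force: [1.5, 2.0, 2.4]
opening: -0.002
grasp_force: 1.4
```

```bash
python3 - <<'E'
from h import *
from bench import vision,readout
c=vision.camera("scene");look(c);cv2.imwrite("pics/c.png",cv2.resize(c["color"][130:330,120:370,::-1],(750,600)))
E
```

```text
tab 49 [144.55529906 -97.30411259 136.3819959 ] panel 548 [-99.31777872 -13.00520359 185.17959789] a 0.6183533602635896
```

View pics/c.png

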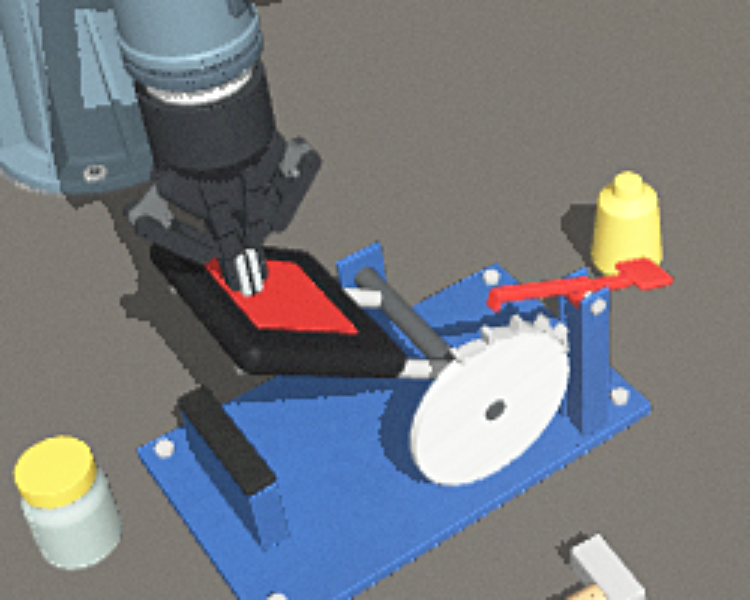

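The fingertips at (248,285) press the panel. The backrest has come down to a ≈ 0.61 and the pawl is still clear at (495,298). Continuing along the arc.

Emit:
play_rows(xyz=[[0,-4,3.5],[0,-7,7.5],[-1,-10,11],[-1,-13,15],[-1,-16,19],[-1,-19,23],[-1,-22,27],[-2,-25,31.5],[-2,-27,36],[-2,-29,40]], rot=[[0,0,0],[0,0,0],[0,0,0],[0,0,0],[0,0,0],[0,0,0],[0,0,0],[0,0,0],[0,0,0],[0,0,0]], grip=[0,0,0,0,0,0,0,0,0,0])

```text
time_s: 10.35
eef_pos: [0.4691, -0.2549, 0.186]
eef_rot: [-0.0, 0.18, 0.984, -0.0]
wrist_force: [-1.5, 1.1, 2.9]
opening: -0.002
grasp_force: 1.3
```

Emit:
play_rows(xyz=[[0,-3,4.5],[0,-5,9],[0,-7,13.5],[0,-9,18],[-1,-10,23],[-1,-12,28],[-1,-13,32.5],[-1,-15,37],[-1,-16,42],[-1,-17,47]], rot=[[0,0,0],[0,0,0],[0,0,0],[0,0,0],[0,0,0],[0,0,0],[0,0,0],[0,0,0],[0,0,0],[0,0,0]], grip=[0,0,0,0,0,0,0,0,0,0])

```text
time_s: 11.6
eef_pos: [0.4643, -0.271, 0.139]
eef_rot: [0.0, 0.18, 0.984, -0.0]
wrist_force: [0.1, 0.6, 1.7]
opening: 0.006
grasp_force: 1.1
```

Emit:
play_rows(xyz=[[0,-1,2],[0,-1,4],[0,-1,6],[0,-1,7.5],[0,-1,9],[0,-1,10],[0,-1,11],[0,-1,11],[0,-1,11],[0,-1,11]], rot=[[0,0,0],[0,0,0],[0,0,0],[0,0,0],[0,0,0],[0,0,0],[0,0,0],[0,0,0],[0,0,0],[0,0,0]], grip=[0,0,0,0,0,0,0,0,0,0])

```text
time_s: 12.85
eef_pos: [0.4638, -0.2716, 0.1282]
eef_rot: [-0.0, 0.18, 0.984, 0.0]
wrist_force: [0.3, -0.3, 0.2]
opening: -0.001
grasp_force: 0.6
```

Emit:
play_rows(xyz=[[0,0,0.5],[0,0,1],[0,0,1.5],[0,0,2],[0,0,2.5],[0,0,3],[0,0,3],[0,0,3],[0,0,3],[0,0,3]], rot=[[0,0,0],[0,0,0],[0,0,0],[0,0,0],[0,0,0],[0,0,0],[0,0,0],[0,0,0],[0,0,0],[0,0,0]], grip=[0,0,0,0,0,0,0,0,0,0])

```text
time_s: 14.1
eef_pos: [0.4639, -0.2717, 0.1279]
eef_rot: [-0.0, 0.18, 0.984, -0.0]
wrist_force: [-7.4, 6.0, 22.4]
opening: -0.001
grasp_force: 11.3
```

```bash
python3 - <<'E'
from h import *
from bench import vision,readout
c=vision.camera("scene");look(c);cv2.imwrite("pics/d.png",cv2.resize(c["color"][150:350,120:370,::-1],(750,600)))
E
```

```text
tab 62 [141.91060629 -98.82533645 138.00704001] panel 723 [-139.63834627  -12.32934054  109.29460894] a 0.0028167131545726275
```

View pics/d.png

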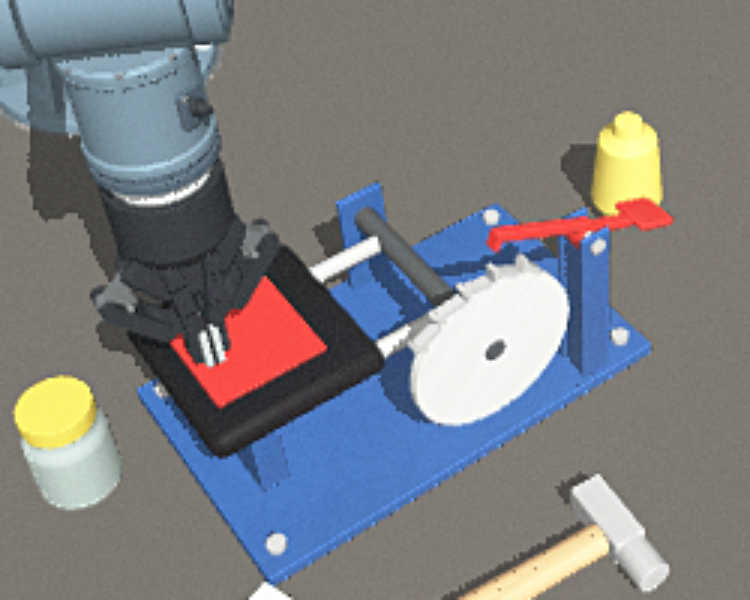

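The backrest lies flat (angle 0.003, face at z = 109 mm, 22 N against the rest), and the pawl at (495,240) is still clear of the teeth. Retreating straight up.

Emit:
play_rows(xyz=[[0,0,-4],[0,0,-12],[0,0,-30],[0,0,-55],[0,0,-80],[0,0,-100],[0,0,-112],[0,0,-120],[0,0,-120],[0,0,-120]], rot=[[0,0,0],[0,0,0],[0,0,0],[0,0,0],[0,0,0],[0,0,0],[0,0,0],[0,0,0],[0,0,0],[0,0,0]], grip=[0,0,0,0,0,0,0,0,0,0])

```text
time_s: 15.4
eef_pos: [0.4635, -0.2715, 0.2445]
eef_rot: [-0.001, 0.18, 0.984, 0.0]
wrist_force: [-0.1, 0.1, -0.6]
opening: -0.003
grasp_force: 0.0
```

```bash
python3 - <<'E'
from h import *
from bench import vision,ctrl,readout
look(vision.camera("scene"))
print(readout.get_obs()["wrist_force"]); print(ctrl.hand_in())
E
```

```text
tab 56 [142.73884931 -97.68613817 137.18552822] panel 867 [-148.43128446    1.35992826  109.17560093] a 0.0013961424721751431
[ 0.4303897   0.19570683 -1.08549035]
the job is handed in; nothing more can be done
None
```

I pressed the pawl tab right down to its stop, then pushed the backrest flat onto its rest; the pawl stayed clear of the teeth, the arm never touched the cone, jar or hammer, and I handed the job in at about 15.5 s.

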